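# Slide the drip tray home under the cup drainer

## Task

The drip tray has been left lying crooked in front of the wire cup drainer's open side. Without lifting the drainer or shoving it along, slide the tray, nose first, in under it, over the low front wire, until the whole tray has dropped flat behind that wire. Go gently: the washed tumbler and bowl must stay standing in the drainer, and the garlic and the lemon stay where they are.

Things in the scene. Friction and masses are not known exactly. Their poses are not given: they have to be found in the camera images.
- rack: Wire cup drainer, 6 mm steel wire, 137 deep (x) x 199 wide (y) x 128 mm high, loose, about 1.5 kg; slips if pushed with more than 8 to 12 N. Its open front faces right, away from the sink. Origin: centre of its footprint on the worktop; x runs from front to back, z up. Under the basket (underside at z = 52 mm) is the tray's bay, 187 mm wide between side wires, 125 mm deep front to back wire.
- rack_sill (a point): Middle of the drainer's front wire, which lies along y on the worktop, 6 mm high, at x = -65.5 mm in the drainer; the tray rides over it. The basket's front stands straight above it from z = 52 to 128 mm, so an upright gripper's body meets the basket before the tray is home: the last part needs a tool tilted back 30 to 45 degrees. The back stop wire is at x = +65.5, z = 18 mm.
- tray: White drip tray, 120 deep (x) x 180 wide (y), 0.25 to 0.5 kg. Origin: centre of its underside; x points to its nose, the end that goes in first; z up. Upright front wall to push on at x = -60 mm, 30 mm high, 4 mm thick; side walls 22 mm high at y = +-90 mm. Home: origin on the drainer's origin, axes alike, with 2.5 mm play to front and back, 3.5 mm to each side.
- tray_front (a point): Lower middle of the tray's front wall (outer face), at x = -60 mm in the tray. Height 0 when it lies on the worktop. Until the front wall has passed the front wire it rides up to about 10 mm high (the tray rocks on the wire); then it drops flat.
- tray_nose (a point): Middle of the tray's nose, at x = +60 mm in the tray, at the level of its underside. The nose is ramped underneath (from 0 to 8 mm over the last 14 mm) to climb the front wire, and its corners are cut at 45 degrees by 14 mm.
- tumbler: Steel tumbler, 71 mm across, 104 mm high, standing upside down in the drainer's y < 0 half, loose. Origin at its own foot, which is now on top; its z axis points down.
- katori: Small steel bowl, 80 mm across, 34 mm high, upside down in the drainer's y > 0 half, loose. Origin at its own foot, which is now on top; its z axis points down.
- garlic: Bystander: head of garlic, 53 mm across, 52 mm high, loose, in front of the sink, left of the drainer. Origin: centre of its underside.
- lemon: Bystander: lemon, 83x58x58 mm, loose, farther left in front of the sink. Origin: centre of its underside.
Things that resemble listed ones, but are neither listed nor needed, are in the scene too. What is shaped like the tumbler but black or red is not meant.

How it is judged:
By the outcome, as a careful person would: the job done as asked, in the order asked, and still so for the second after the job is handed in, with the robot touching nothing.
It also fails if it takes over 67 s, if anything falls off the work surface, if the arm or the gripper's body presses on something with over 40 N, if the wrist force passes 120 N, or if a joint passes its speed limit or range.

## Robot

A 7-joint arm with a two-finger parallel gripper is mounted at the origin on a cart in front of the work surface, level with it; the furniture and walls round the work are solid. World frame = base frame: x ahead of the robot, y to its left, z up, the work surface at z = 0. Lengths are in m, angles in rad, forces in N, time in s.
With the tool pointing down it reaches from about 0.4 to 0.875 m from the base axis. Payload 6.5 kg.
Tool frame: the origin (TCP) lies between the finger pads; the fingertips stand arm.tips_ahead ahead of it and the grasp point (between the pads) lies 3 mm ahead of it (arm.tips_ahead is the distance from the TCP to the fingertips, in m); z points along the fingers, y is the direction in which the jaws open and shut (so a half turn about z gives the same grasp; the last joint's range is limited). The gripper opens to 85 mm and grips with 20 to 120 N. Pads are 22 mm wide; open, the fingers measure 114 mm over their backs; the gripper's body (76 mm by 85 mm) begins 54 mm behind the grasp point. The pads swing forward as they close: fully open they stand 13 mm farther back than shut.
Start: joints at [-1.271, 0.536, -0.004, 1.538, 0.003, 1.067, -0.071], TCP at [0.232, 0.607, 0.253] pointing down, gripper open.
Joint ranges: [-2.7, 2.7], [-0.37, 2.16], [-1.27, 1.26], [0.24, 2.4], [-1.31, 4.45], [0.19, 1.91], [-2.76, 2.76]. Speed limits (rad/s): [2.39, 2.39, 3.14, 3.14, 3.14, 3.14, 3.14].

## Interface

Orientations are given as a unit quaternion [x, y, z, w].
In Python, from station import arm, cams gives the robot as it stands. The module is installed in compiled form; this text tells all that it offers.
- The arm moves only by the shell command python3 -m inch 'ROWS' [OPENING]. ROWS is JSON, a list of rows, each an object with "linear": the shift along the tool's x, y, z in mm, a list of three; "angular": the turn, a rotation vector about the tool's x, y, z in degrees, a list of three. In form: [{"linear": [x, y, z], "angular": [rx, ry, rz]}, ...]. A call has exactly 10 rows; each row shifts and turns the commanded pose from where the row before left it, along the tool's axes as they then stand; what a row does not reach is not made up. A row lasts 1/12 s, in which the tool goes at most 41.7 mm and 7.16 degrees, less where a joint would pass 70% of its speed; a pose out of reach is approached as far as the arm can. A call with a gripper value outside its range is refused whole. OPENING is the closure, from 0 (fully open) to 1 (shut), set as the call begins (- or left out, the last holds). The fingers move at their own pace and stop on an object; the grip force is fixed at half the most. Time passes only in rows, so rows that do not move let the fingers close, or fill a call up. It gives the time, the measured TCP pose, the force and the opening at its end, in the units of the state.
- arm.get_obs(): the state, without advancing time (a new reading comes with each control period).
- cams.camera(name): name is "scene" or "top" or "wrist"; returns the picture (400x640x3 uint8, red, green, blue); there is no depth.
- cams.calibration(name): a dict with "intrinsics" (3x3 intrinsics, pixels), "camera_from_world" (4x4, takes a point from world to camera coordinates); the wrist camera has in their place "hand_eye" (4x4, takes a point from camera to tool coordinates, whose origin is the TCP and whose axes are the flange's). Camera axes: x right, y down, z forward; pixel columns grow to the right and rows downward; lengths in m; the calibration is good to about 2 mm. A picture is of the moment at which its call begins: read the wrist's pose just before it. calibration takes no time and is no camera call.
- arm.hand_in(): hands the job in, once; it reports no verdict.
The state is a dict: "t": time; "joints": joint angles; "qvel": joint speeds; "joint_torque": joint torques, N m; "position": TCP position; "tool_rot": TCP orientation; "force": force on the tool from outside, world axes, zero at the start; "moment": the same for the moment, N m; "width": finger opening in m.
Only numpy, scipy, OpenCV 4.12 (cv2) and the standard library are available. Lean on these libraries where they do the work, as an engineer would, in place of code of your own. Each camera call takes 0.05 s, during which the arm holds its last target.

## Working session

There is one attempt and no reset: what is moved stays moved. The work goes in short steps, Python scripts to look and compute and a shell command to move; the robot and the scene stay as the last step left them, time stands still between calls to the robot, and variables do not carry over. Pictures are saved under pics/ and viewed, and the job is handed in when it is done.

```bash
mkdir -p pics; ls; cat > h.py <<'E'
import numpy as np, cv2, json
from station import arm, cams
def snap(name,fn,crop=None,scale=1):
    im=cams.camera(name)[:,:,::-1].copy()
    cv2.imwrite('pics/full_'+fn,im)
    if crop: x0,y0,x1,y1=crop; im=im[y0:y1,x0:x1]
    if scale!=1: im=cv2.resize(im,None,fx=scale,fy=scale,interpolation=cv2.INTER_CUBIC)
    cv2.imwrite('pics/'+fn,im)
def crop(src,fn,c,scale):
    im=cv2.imread('pics/'+src); x0,y0,x1,y1=c
    cv2.imwrite('pics/'+fn,cv2.resize(im[y0:y1,x0:x1],None,fx=scale,fy=scale,interpolation=cv2.INTER_CUBIC))
def ray(name,px,z):
    c=cams.calibration(name);K=np.array(c['intrinsics']);T=np.linalg.inv(np.array(c['camera_from_world']))
    d=T[:3,:3]@np.linalg.inv(K)@np.array([px[0],px[1],1.]);o=T[:3,3]
    return o+d*(z-o[2])/d[2]
def proj(name,p):
    c=cams.calibration(name);K=np.array(c['intrinsics']);T=np.array(c['camera_from_world'])
    q=K@(T[:3,:3]@np.array(p)+T[:3,3]);return q[:2]/q[2]
E
python3 - <<'E'
from h import *
print(arm.get_obs(),arm.tips_ahead)
snap('scene','s0.png');snap('top','t0.png');snap('wrist','w0.png')
for n in('scene','top'):
    T=np.linalg.inv(np.array(cams.calibration(n)['camera_from_world']));print(n,T.round(3))
print(cams.calibration('wrist'))
E
```

```text
pics
{'t': 0.0, 'joints': array([-1.27118857,  0.53717025, -0.00445221,  1.53888538,  0.00256516,
        1.06731742, -0.07121097]), 'qvel': array([ 3.62908901e-04, -1.05099588e-05, -4.04022892e-04, -4.11794413e-04,
       -9.20985927e-04,  1.37686137e-03,  2.43329011e-04]), 'joint_torque': array([-3.80611145e-04, -5.83389044e+01,  1.04847047e+00, -2.59107274e+01,
        1.22741220e-02,  9.23766842e-03,  6.78998063e-06]), 'position': array([0.23228862, 0.60642491, 0.25240551]), 'tool_rot': array([ 1.81858250e-01,  9.83324356e-01, -8.79905103e-04, -1.15555539e-04]), 'force': array([ 0.47742587, -0.06461032,  0.46638034]), 'moment': array([ 0.02147436,  0.01774056, -0.01042671]), 'width': 0.0850406050271497} 0.022
scene [[-0.532 -0.466  0.707 -0.017]
 [-0.847  0.295 -0.442  0.439]
 [-0.003 -0.834 -0.552  0.627]
 [ 0.     0.     0.     1.   ]]
top [[ 0.006 -0.979  0.203  0.439]
 [-1.    -0.007 -0.002  0.031]
 [ 0.003 -0.203 -0.979  0.998]
 [ 0.     0.     0.     1.   ]]
{'intrinsics': array([[344.98182484,   0.        , 324.75856348],
       [  0.        , 344.98182484, 201.13705022],
       [  0.        ,   0.        ,   1.        ]]), 'hand_eye': array([[-2.43835170e-04, -9.61276668e-01, -2.75585029e-01,
         7.09174649e-02],
       [ 9.99999953e-01, -2.85134515e-04,  1.09795508e-04,
         1.38358942e-04],
       [-1.84122664e-04, -2.75584990e-01,  9.61276693e-01,
        -1.20976407e-01],
       [ 0.00000000e+00,  0.00000000e+00,  0.00000000e+00,
         1.00000000e+00]])}
```

View pics/s0.png

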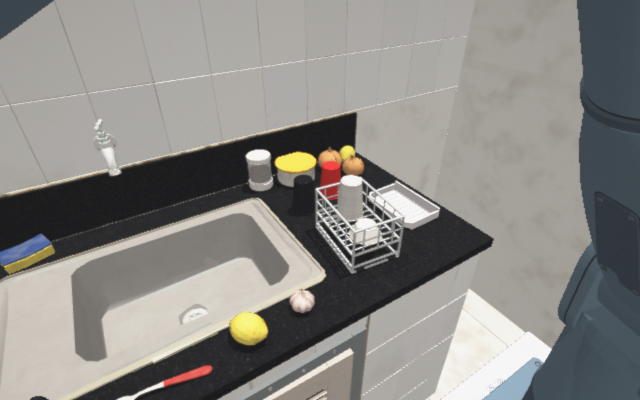

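View pics/t0.png

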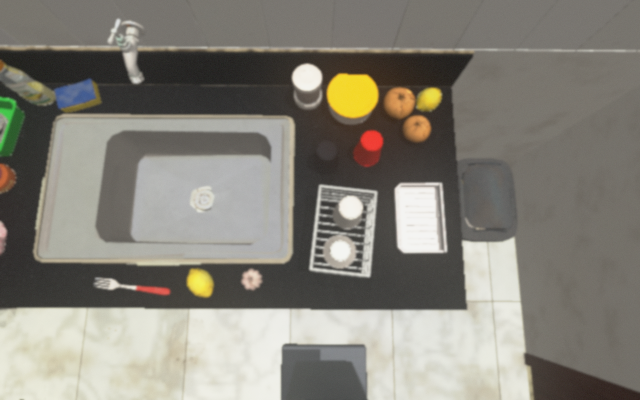

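```bash
python3 - <<'E'
from h import *
crop('t0.png','t0c.png',(295,165,475,300),4.4)
crop('s0.png','s0c.png',(300,160,450,275),5)
E
```

```text
(no output)
```

View pics/t0c.png

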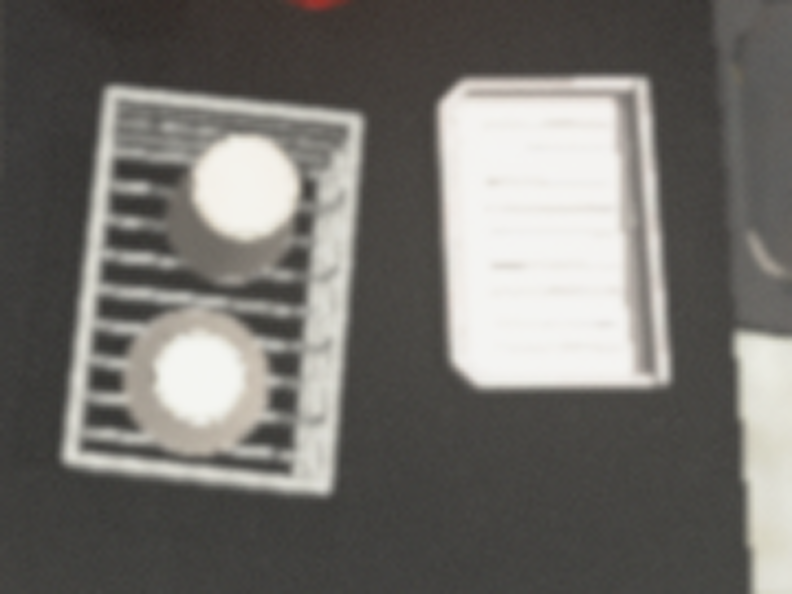

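View pics/s0c.png

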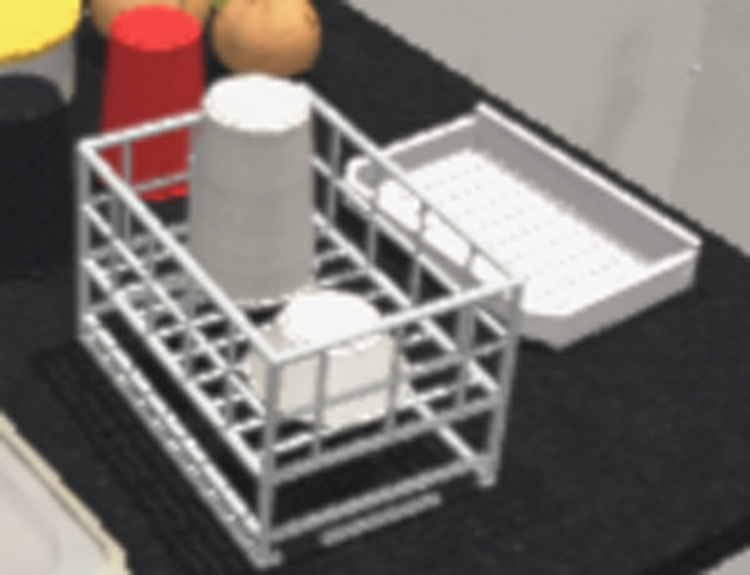

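```bash
cat >> h.py <<'E'
from scipy.optimize import least_squares
def fit(obs,g):
    # obs: list of (cam,px,local pt in m); pose x,y,yaw
    def f(p):
        c,s=np.cos(p[2]),np.sin(p[2]);r=[]
        for cam,px,l in obs:
            w=[p[0]+c*l[0]-s*l[1],p[1]+s*l[0]+c*l[1],l[2]]
            r+=list(proj(cam,w)-np.array(px))
        return np.array(r)
    s=least_squares(f,g,loss='soft_l1'); return s.x,f(s.x).reshape(-1,2)
E
python3 - <<'E'
from h import *
T=lambda x,y:('top',(295+x/4.4,165+y/4.4))
S=lambda x,y:('scene',(300+x/5,160+y/5))
rack=[(*T(360,118),(-.0665,-.0975,.126)),(*T(110,90),(.0665,-.0975,.126)),(*T(66,463),(.0665,.0975,.126)),(*T(331,492),(-.0665,.0975,.126)),
(*S(82,145),(.0665,-.0975,.126)),(*S(272,358),(.0665,.0975,.126)),(*S(520,285),(-.0665,.0975,.126)),(*S(308,92),(-.0665,-.0975,.126))]
p,r=fit(rack,[.45,-.05,1.57]);print(p,np.degrees(p[2]));print(r.round(1))
p2,r=fit(rack[:4],[.45,-.05,1.57]);print(p2,np.degrees(p2[2]));print(r.round(1))
p2,r=fit(rack[4:],[.45,-.05,1.57]);print(p2,np.degrees(p2[2]));print(r.round(1))
tray=[(*T(649,78),(-.06,-.09,.03)),(*T(669,384),(-.06,.09,.03)),(*T(465,78),(.046,-.09,.022)),(*T(478,387),(.046,.09,.022)),
(*S(482,106),(-.06,-.09,.03)),(*S(700,243),(-.06,.09,.03))]
q,r=fit(tray,[.45,-.22,1.57]);print(q,np.degrees(q[2]));print(r.round(1))
q2,r=fit(tray[:4],[.45,-.22,1.57]);print(q2,np.degrees(q2[2]));print(r.round(1))
R=np.array([[np.cos(p[2]),np.sin(p[2])],[-np.sin(p[2]),np.cos(p[2])]])
print('tray in rack',R@(q[:2]-p[:2]),np.degrees(q[2]-p[2]))
E
```

```text
[ 0.55144945 -0.03097207  1.45587983] 83.41576946309671
[[-0.1  0.3]
 [ 0.3 -0. ]
 [-0.1 -1.1]
 [-1.4 -0.4]
 [ 0.1  0.3]
 [ 0.6  1.1]
 [ 1.2 -0.3]
 [-0.5 -0.6]]
[ 0.55067999 -0.03165958  1.46684949] 84.04428517062664
[[-0.2  0.3]
 [ 0.1  0.6]
 [ 0.7 -0.4]
 [-0.5 -0.3]]
[ 0.55261489 -0.030857    1.44304489] 82.68038201969254
[[ 0.2 -0.2]
 [-0.4  0.7]
 [ 0.6 -0.2]
 [-0.3 -0.7]]
[ 0.59932477 -0.23559975  1.57605704] 90.30141690488055
[[-0.5 -0.1]
 [-0.4 -0.3]
 [ 0.2  0.6]
 [ 0.3 -0.9]
 [ 0.2 -0. ]
 [ 0.5  0.4]]
[ 0.59883234 -0.23583106  1.5747425 ] 90.22609895656583
[[-0.3  0.1]
 [-0.3 -0.1]
 [ 0.3  0.8]
 [ 0.3 -0.7]]
tray in rack [-0.19778847 -0.07102293] 6.885647441783834
```

```bash
python3 -m inch '[{"linear":[0,0,0],"angular":[0,0,-7.1]},{"linear":[0,0,0],"angular":[0,0,-7.1]},{"linear":[0,0,0],"angular":[0,0,-7]},{"linear":[-15,-36,0],"angular":[0,0,0]},{"linear":[-15,-36,0],"angular":[0,0,0]},{"linear":[-15,-36,0],"angular":[0,0,0]},{"linear":[-15,-36,0],"angular":[0,0,0]},{"linear":[-15,-36,0],"angular":[0,0,0]},{"linear":[-15,-36,0],"angular":[0,0,0]},{"linear":[-15,-36,0],"angular":[0,0,0]}]' 0
```

```text
t: 0.98
position: [0.3389, 0.3535, 0.2532]
tool_rot: [-0.002, 1.0, -0.0, -0.0]
force: [0.3, -0.3, -0.6]
width: 0.0854
```

```bash
python3 -m inch '[{"linear":[-15,-36,0],"angular":[0,0,0]},{"linear":[-15,-36,0],"angular":[0,0,0]},{"linear":[-15,-36,0],"angular":[0,0,0]},{"linear":[-15,-36,0],"angular":[0,0,0]},{"linear":[-15,-36,0],"angular":[0,0,0]},{"linear":[-15,-36,0],"angular":[0,0,0]},{"linear":[-15,-36,0],"angular":[0,0,0]},{"linear":[-15,-36,0],"angular":[0,0,0]},{"linear":[-15,-36,0],"angular":[0,0,0]},{"linear":[-15,-36,0],"angular":[0,0,0]}]'
python3 - <<'E'
from h import *
np.save('w1.npy',np.r_[arm.get_obs()['position'],arm.get_obs()['tool_rot']])
snap('wrist','w1.png'); print(np.load('w1.npy'))
E
```

```text
t: 1.82
position: [0.4904, -0.0058, 0.2534]
tool_rot: [-0.002, 1.0, 0.0, 0.0]
force: [1.0, 0.2, -0.5]
width: 0.0853
[ 4.90360258e-01 -5.77755973e-03  2.53382300e-01 -2.17358549e-03
  9.99997632e-01  6.63847267e-05  8.55662482e-05]
```

View pics/w1.png

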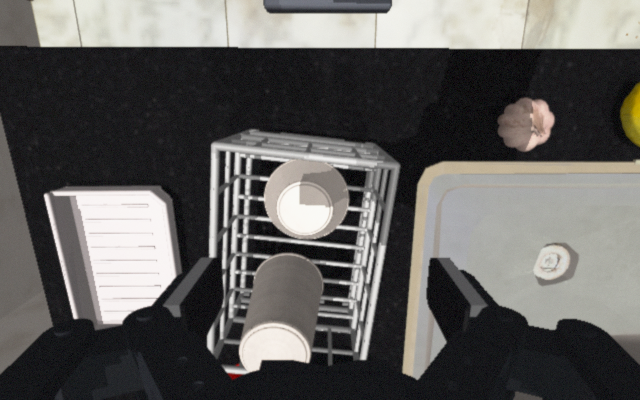

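```bash
cat >> h.py <<'E'
from scipy.spatial.transform import Rotation as Ro
def wcam(pose):
    c=cams.calibration('wrist');H=np.array(c['hand_eye']);T=np.eye(4);T[:3,:3]=Ro.from_quat(pose[3:]).as_matrix();T[:3,3]=pose[:3]
    return np.array(c['intrinsics']),T@H
def wproj(pose,p):
    K,T=wcam(pose);Ti=np.linalg.inv(T);q=K@(Ti[:3,:3]@np.array(p)+Ti[:3,3]);return q[:2]/q[2]
def wray(pose,px,z):
    K,T=wcam(pose);d=T[:3,:3]@np.linalg.inv(K)@np.array([px[0],px[1],1.]);o=T[:3,3];return o+d*(z-o[2])/d[2]
_p=proj
def proj(name,p):
    return _p(name,p) if isinstance(name,str) else wproj(name,p)
E
python3 - <<'E'
from h import *
crop('w1.png','w1a.png',(195,120,425,290),3.4)
crop('w1.png','w1b.png',(30,170,200,340),3.4)
E
```

```text
(no output)
```

View pics/w1a.png

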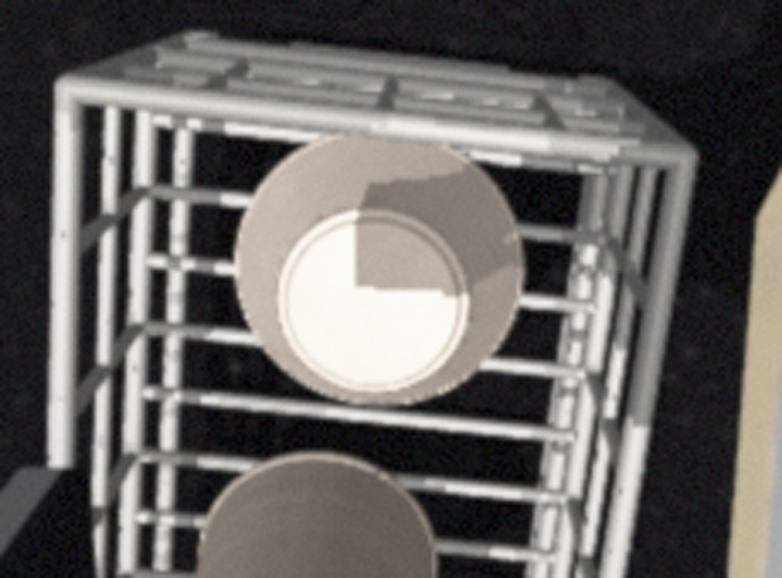

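View pics/w1b.png

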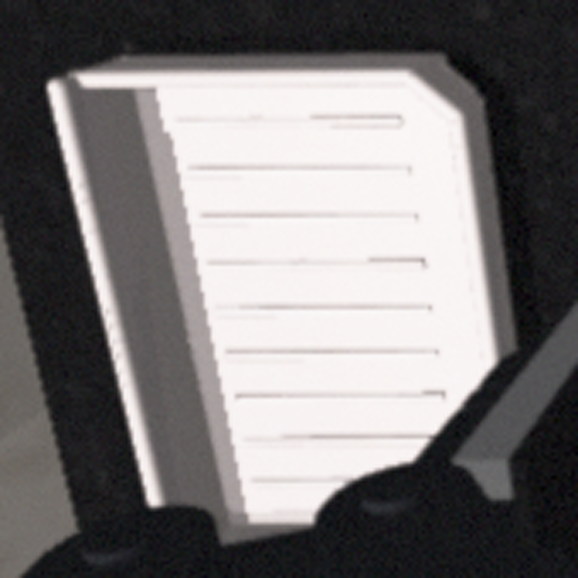

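```bash
python3 - <<'E'
from h import *
P=np.load('w1.npy')
A=lambda x,y:np.array((195+x/3.4,120+y/3.4))
B=lambda x,y:np.array((30+x/3.4,170+y/3.4))
a=[wray(P,A(*u),.125)[:2] for u in[(67,90),(683,152),(62,455),(640,415)]]
print(a, np.linalg.norm(a[0]-a[1]))
print('yaw from depth',np.degrees(np.arctan2(*(a[1]-a[0])[::-1])), 'front',np.degrees(np.arctan2(*(a[2]-a[0])[::-1])),'back',np.degrees(np.arctan2(*(a[3]-a[1])[::-1])))
y=np.radians(83.6);ex=np.array([np.cos(y),np.sin(y)]);ey=np.array([-ex[1],ex[0]])
print('centre',(a[0]+a[1])/2-.0965*ey)
b=[wray(P,B(*u),.03)[:2] for u in[(50,84),(150,505)]];print(b,np.degrees(np.arctan2(*(b[1]-b[0])[::-1])))
b=[wray(P,B(*u),.022)[:2] for u in[(410,70),(462,118),(498,355)]];print(b,np.degrees(np.arctan2(*(b[2]-b[1])[::-1])))
E
```

```text
[array([ 0.45049469, -0.08456397]), array([0.46321368, 0.04654609]), array([ 0.5345231 , -0.09276576]), array([0.52405206, 0.04040702])] 0.1317255431572893
yaw from depth 84.45907395066311 front -5.574831006643603 back -5.762084993744024
centre [ 0.55275279 -0.02976569]
[array([ 0.5125718, -0.294218 ]), array([ 0.6599522 , -0.29279143])] 0.5545752878494694
[array([ 0.50980602, -0.18850821]), array([ 0.52526255, -0.17431579]), array([ 0.60753581, -0.17245487])] 1.2957358365662197
```

```bash
python3 -m inch '[{"linear":[-14,-36,0],"angular":[0,0,0]},{"linear":[-14,-36,0],"angular":[0,0,0]},{"linear":[-14,-36,0],"angular":[0,0,0]},{"linear":[-14,-36,0],"angular":[0,0,0]},{"linear":[-14,-36,0],"angular":[0,0,0]},{"linear":[-14,-36,0],"angular":[0,0,0]},{"linear":[-14,-36,0],"angular":[0,0,0]},{"linear":[-12,-35,0],"angular":[0,0,0]},{"linear":[0,0,40],"angular":[0,0,0]},{"linear":[0,0,40],"angular":[0,0,0]}]'
python3 -m inch '[{"linear":[0,0,30],"angular":[0,0,0]},{"linear":[0,0,30],"angular":[0,0,0]},{"linear":[0,0,20],"angular":[0,0,0]},{"linear":[0,0,10],"angular":[0,0,0]},{"linear":[0,0,0],"angular":[0,0,0]},{"linear":[0,0,0],"angular":[0,0,0]},{"linear":[0,0,0],"angular":[0,0,0]},{"linear":[0,0,0],"angular":[0,0,0]},{"linear":[0,0,0],"angular":[0,0,0]},{"linear":[0,0,0],"angular":[0,0,0]}]'
python3 - <<'E'
from h import *
snap('wrist','w2.png');snap('scene','s2.png',(300,110,480,270),4)
E
```

```text
t: 2.7
position: [0.6028, -0.2946, 0.1744]
tool_rot: [-0.0, 1.0, -0.002, 0.003]
force: [0.4, 0.8, -1.7]
width: 0.0853
t: 3.53
position: [0.6019, -0.2907, 0.0844]
tool_rot: [-0.002, 1.0, -0.0, 0.001]
force: [0.1, 0.5, -0.7]
width: 0.0854
```

View pics/w2.png

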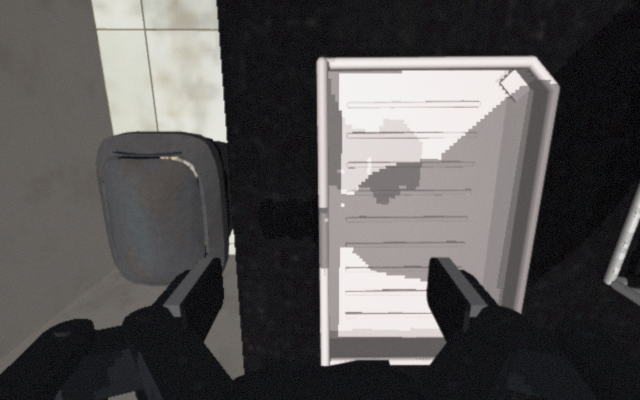

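View pics/s2.png

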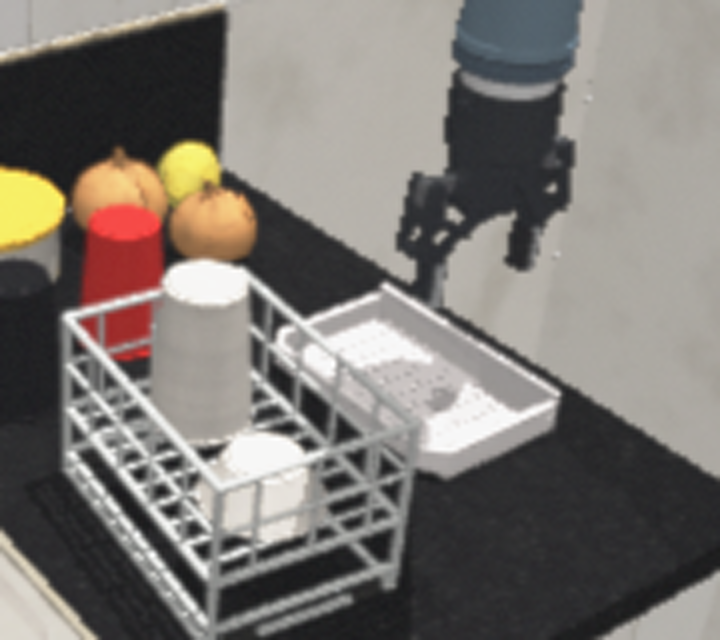

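```bash
python3 -m inch '[{"linear":[0,0,25],"angular":[0,0,0]},{"linear":[0,0,17],"angular":[0,0,0]},{"linear":[0,0,10],"angular":[0,0,0]},{"linear":[0,0,0],"angular":[0,0,0]},{"linear":[0,0,0],"angular":[0,0,0]},{"linear":[0,0,0],"angular":[0,0,0]},{"linear":[0,0,0],"angular":[0,0,0]},{"linear":[0,0,0],"angular":[0,0,0]},{"linear":[0,0,0],"angular":[0,0,0]},{"linear":[0,0,0],"angular":[0,0,0]}]'
python3 -m inch '[{"linear":[0,0,0],"angular":[0,0,0]},{"linear":[0,0,0],"angular":[0,0,0]},{"linear":[0,0,0],"angular":[0,0,0]},{"linear":[0,0,0],"angular":[0,0,0]},{"linear":[0,0,0],"angular":[0,0,0]},{"linear":[0,0,0],"angular":[0,0,0]},{"linear":[0,0,0],"angular":[0,0,0]},{"linear":[0,0,0],"angular":[0,0,0]},{"linear":[0,0,0],"angular":[0,0,0]},{"linear":[0,0,0],"angular":[0,0,0]}]' 1
python3 - <<'E'
from h import *
o=arm.get_obs();P=np.r_[o['position'],o['tool_rot']];np.save('w3.npy',P);print(P)
snap('wrist','w3.png');snap('top','t3.png',(295,165,475,300),4.4)
E
```

```text
t: 4.47
position: [0.6016, -0.2905, 0.0318]
tool_rot: [-0.002, 1.0, -0.0, 0.0]
force: [-0.1, 0.2, -0.5]
width: 0.0857
t: 5.3
position: [0.6013, -0.2905, 0.0315]
tool_rot: [-0.002, 1.0, -0.0, 0.0]
force: [-0.5, 0.9, 2.8]
width: 0.0024
[ 6.01347226e-01 -2.90534562e-01  3.14533871e-02 -2.15547165e-03
  9.99997674e-01 -5.89858868e-05  5.22838501e-05]
```

View pics/w3.png

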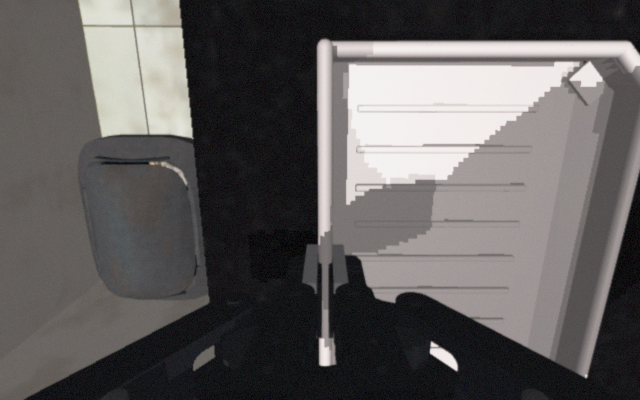

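View pics/t3.png

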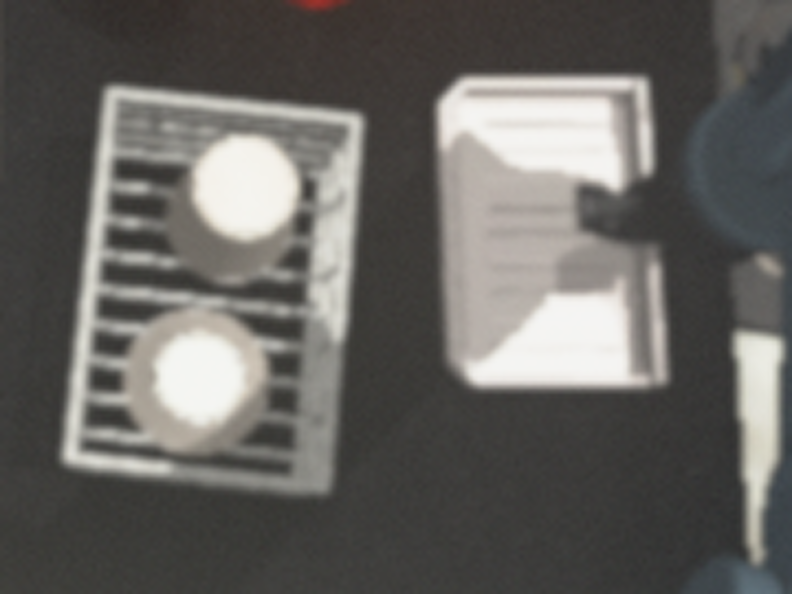

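```bash
python3 - <<'E'
from h import *
P=np.load('w3.npy')
for px in[(400,41),(500,41),(600,41)]:print(wray(P,px,.022))
crop('w3.png','w3c.png',(300,20,640,180),2.3)
E
```

```text
[ 0.5100067  -0.26434659  0.022     ]
[ 0.50986313 -0.22962839  0.022     ]
[ 0.50971953 -0.19490196  0.022     ]
```

View pics/w3c.png

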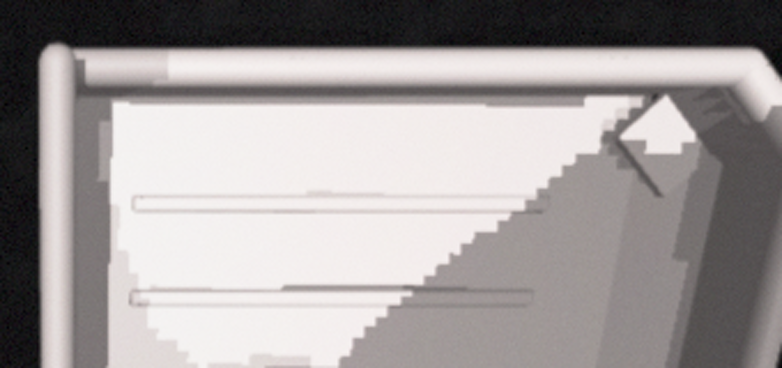

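```bash
python3 -m inch '[{"linear":[0,0,-5],"angular":[0,0,0]},{"linear":[0,0,-4],"angular":[0,0,0]},{"linear":[0,0,0],"angular":[0,0,3]},{"linear":[0,0,0],"angular":[0,0,3.05]},{"linear":[14,9,0],"angular":[0,0,0]},{"linear":[15,11,0],"angular":[0,0,0]},{"linear":[15,11,0],"angular":[0,0,0]},{"linear":[15,11,0],"angular":[0,0,0]},{"linear":[10,9,0],"angular":[0,0,0]},{"linear":[5,4,0],"angular":[0,0,0]}]'
python3 -m inch '[{"linear":[0,0,0],"angular":[0,0,0]},{"linear":[0,0,0],"angular":[0,0,0]},{"linear":[0,0,0],"angular":[0,0,0]},{"linear":[0,0,0],"angular":[0,0,0]},{"linear":[0,0,0],"angular":[0,0,0]},{"linear":[0,0,0],"angular":[0,0,0]},{"linear":[0,0,0],"angular":[0,0,0]},{"linear":[0,0,0],"angular":[0,0,0]},{"linear":[0,0,0],"angular":[0,0,0]},{"linear":[0,0,0],"angular":[0,0,0]}]'
python3 - <<'E'
from h import *
o=arm.get_obs();P=np.r_[o['position'],o['tool_rot']];np.save('w4.npy',P);print(P)
snap('wrist','w4.png');snap('top','t4.png',(295,165,475,300),4.4);snap('scene','s4.png',(300,160,450,275),5)
E
```

```text
t: 6.23
position: [0.5315, -0.2262, 0.04]
tool_rot: [0.05, 0.999, 0.001, -0.001]
force: [-0.5, -0.2, -5.6]
width: 0.0026
t: 7.07
position: [0.5333, -0.2282, 0.0403]
tool_rot: [0.051, 0.999, 0.0, 0.0]
force: [0.3, 0.9, -5.0]
width: 0.0024
[ 5.33280355e-01 -2.28222593e-01  4.02958502e-02  5.06421019e-02
  9.98716865e-01  1.23777834e-05  1.82150153e-05]
```

View pics/w4.png

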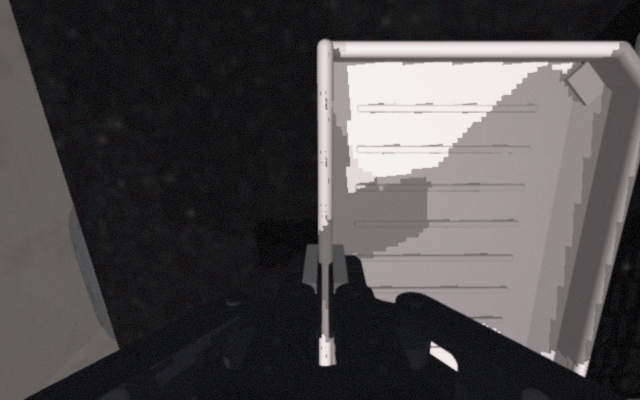

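View pics/t4.png

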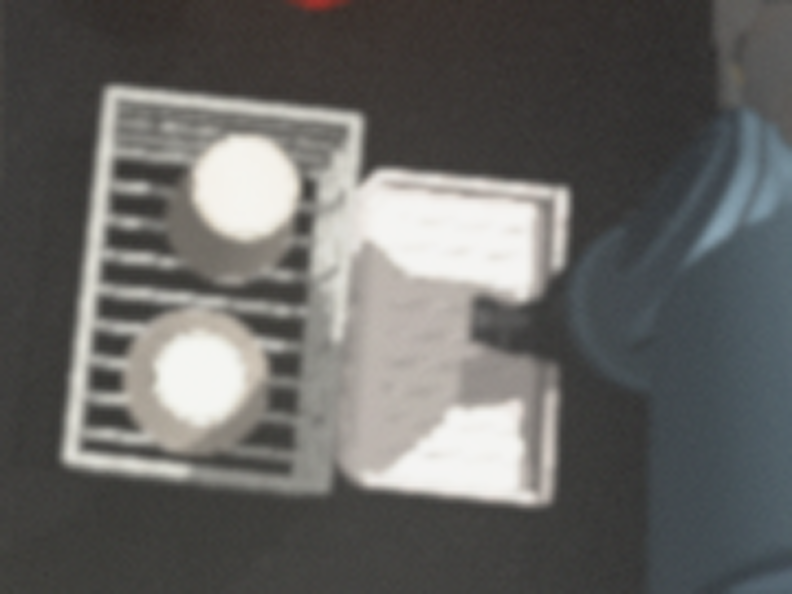

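View pics/s4.png

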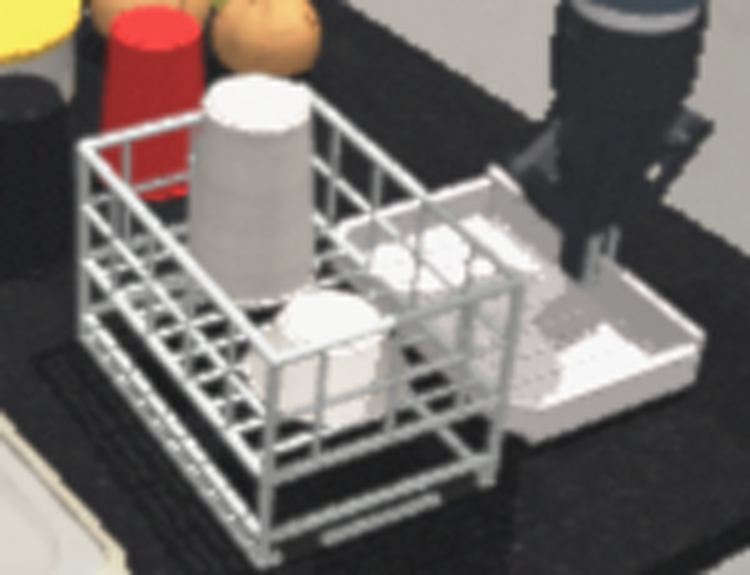

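```bash
python3 - <<'E'
from h import *
T=lambda x,y:('top',(295+x/4.4,165+y/4.4))
S=lambda x,y:('scene',(300+x/5,160+y/5))
tr=[(*T(569,187),(-.06,-.09,.039)),(*T(550,506),(-.06,.09,.039)),(*T(378,168),(.046,-.09,.031)),(*T(366,487),(.046,.09,.031))]
sc=[(*S(492,168),(-.06,-.09,.039)),(*S(704,335),(-.06,.09,.039)),(*S(545,410),(.046,.09,.031))]
o=None
for tt,pr in((tr,(.55068,-.03166,1.46685)),(sc,(.5526,-.03086,1.443)),(tr+sc,(.55145,-.03097,1.4659))):
    q,r=fit(tt,[.53,-.17,1.47]);print(q,np.degrees(q[2]),r.round(1).tolist())
    th=pr[2] ;R=np.array([[np.cos(th),np.sin(th)],[-np.sin(th),np.cos(th)]]);print(' rel',R@(q[:2]-pr[:2]),np.degrees(q[2]-th))
E
```

```text
[ 0.53646197 -0.173344    1.48128609] 84.8714412774411 [[-0.7, 0.3], [0.7, -0.6], [0.8, 1.3], [-0.9, -0.5]]
 rel [-0.1423945  -0.00055974] 0.8271270986762895
[ 0.53858458 -0.17244933  1.48990743] 85.36540770726701 [[-0.3, -0.0], [0.7, 0.1], [-0.3, -0.1]]
 rel [-0.14222094 -0.00414425] 2.6875978698892116
[ 0.53740893 -0.17284896  1.48420007] 85.03839983729846 [[-1.0, -0.2], [0.6, -1.1], [0.5, 1.0], [-1.0, -0.8], [0.3, 0.1], [1.1, 0.4], [-0.1, 0.1]]
 rel [-0.14256927 -0.00089141] 1.0485166490710816
```

```bash
python3 -m inch '[{"linear":[0,3,0],"angular":[0,0,0]},{"linear":[0,3,0],"angular":[0,0,0]},{"linear":[0,3,0],"angular":[0,0,0]},{"linear":[0,3,0],"angular":[0,0,0]},{"linear":[0,3,0],"angular":[0,0,0]},{"linear":[0,3,0],"angular":[0,0,0]},{"linear":[0,3,0],"angular":[0,0,0]},{"linear":[0,3,0],"angular":[0,0,0]},{"linear":[0,2,0],"angular":[0,0,0]},{"linear":[0,2,0],"angular":[0,0,0]}]'
python3 - <<'E'
from h import *
snap('scene','s5.png',(300,160,450,275),5);print(arm.get_obs()['force'],arm.get_obs()['moment'])
E
```

```text
t: 8.05
position: [0.5362, -0.2001, 0.0403]
tool_rot: [0.051, 0.999, -0.0, 0.0]
force: [0.0, -0.9, -3.4]
width: 0.0026
[-0.629971   -0.38681508 -4.6717255 ] [-0.18360066  0.04142805  0.00785151]
```

View pics/s5.png

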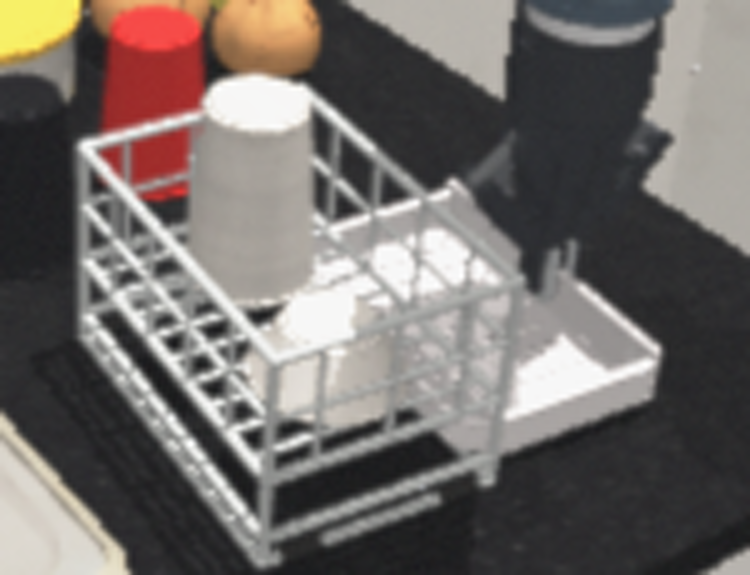

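```bash
python3 -m inch '[{"linear":[0,3,0],"angular":[0,0,0]},{"linear":[0,3,0],"angular":[0,0,0]},{"linear":[0,3,0],"angular":[0,0,0]},{"linear":[0,3,0],"angular":[0,0,0]},{"linear":[0,3,0],"angular":[0,0,0]},{"linear":[0,3,0],"angular":[0,0,0]},{"linear":[0,3,0],"angular":[0,0,0]},{"linear":[0,3,0],"angular":[0,0,0]},{"linear":[0,3,0],"angular":[0,0,0]},{"linear":[0,3,0],"angular":[0,0,0]}]'
python3 - <<'E'
from h import *
o=arm.get_obs();P=np.r_[o['position'],o['tool_rot']];np.save('w6.npy',P)
snap('scene','s6.png',(300,160,450,275),5);snap('top','t6.png',(295,165,475,300),4.4);snap('wrist','w6.png');print(arm.get_obs()['force'],arm.get_obs()['moment'])
E
```

```text
t: 8.93
position: [0.5392, -0.1702, 0.0403]
tool_rot: [0.051, 0.999, 0.0, -0.0]
force: [0.9, -0.5, -3.6]
width: 0.0028
[ 0.30210276 -0.80644122 -3.97746855] [-0.20255983  0.06277674 -0.00113945]
```

View pics/s6.png

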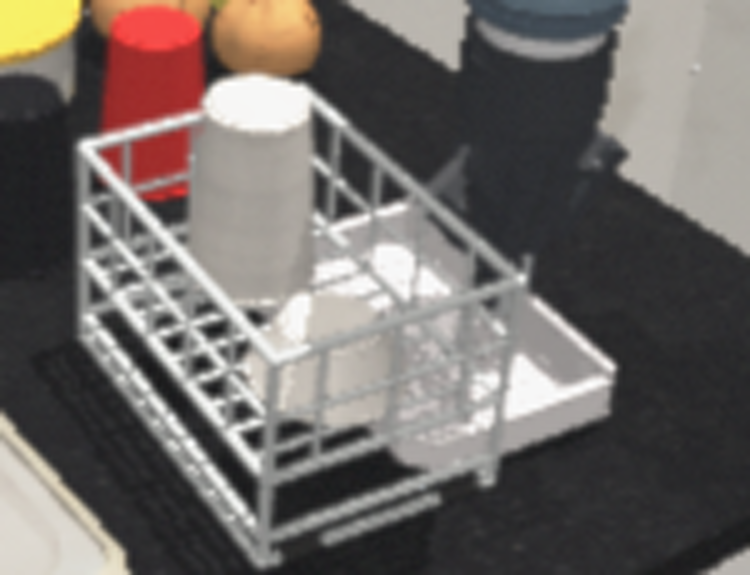

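View pics/t6.png

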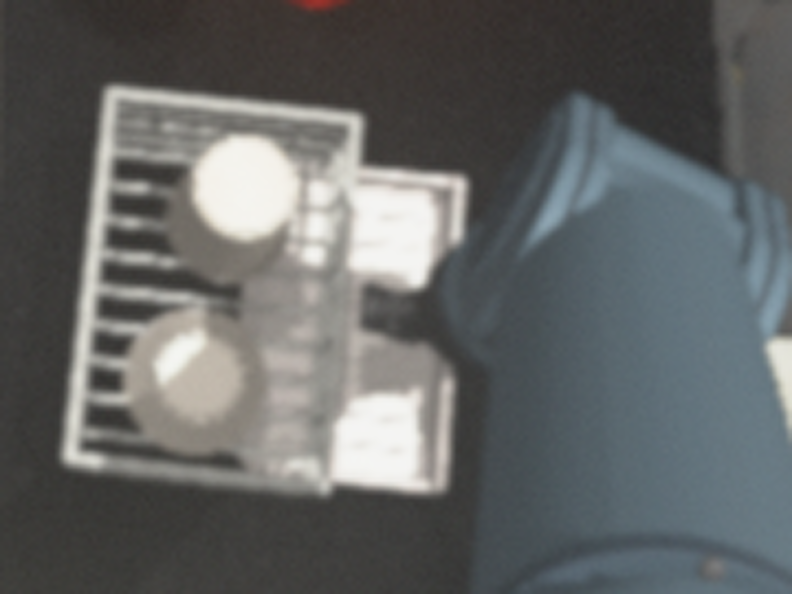

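View pics/w6.png

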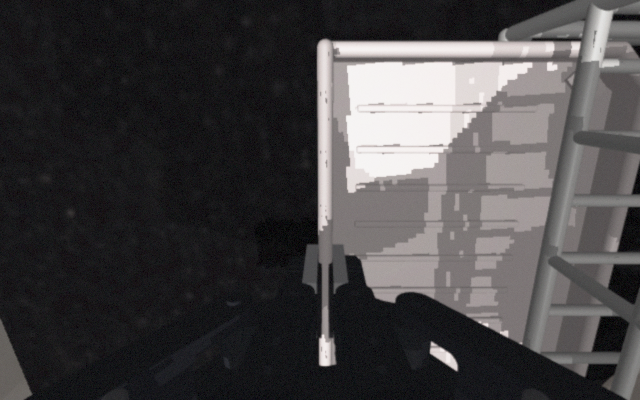

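```bash
python3 -m inch '[{"linear":[0,0,1],"angular":[0,0,0]},{"linear":[0,0,1],"angular":[0,0,0]},{"linear":[0,0,1],"angular":[0,0,0]},{"linear":[0,0,0],"angular":[0,0,0]},{"linear":[0,0,0],"angular":[0,0,0]},{"linear":[0,0,0],"angular":[0,0,0]},{"linear":[0,0,0],"angular":[0,0,0]},{"linear":[0,0,0],"angular":[0,0,0]},{"linear":[0,0,0],"angular":[0,0,0]},{"linear":[0,0,0],"angular":[0,0,0]}]'
python3 -m inch '[{"linear":[0,0,0],"angular":[0,0,0]},{"linear":[0,0,0],"angular":[0,0,0]},{"linear":[0,0,0],"angular":[0,0,0]},{"linear":[0,0,0],"angular":[0,0,0]},{"linear":[0,0,0],"angular":[0,0,0]},{"linear":[0,0,-10],"angular":[0,0,0]},{"linear":[0,0,-15],"angular":[0,0,0]},{"linear":[0,0,-20],"angular":[0,0,0]},{"linear":[0,0,-20],"angular":[0,0,0]},{"linear":[0,0,-20],"angular":[0,0,0]}]' 0.75
python3 - <<'E'
from h import *
snap('scene','s7.png',(300,160,450,275),5);o=arm.get_obs();print(o['joints'],o['position'],o['force'])
E
```

```text
t: 9.92
position: [0.5393, -0.1707, 0.0374]
tool_rot: [0.051, 0.999, -0.0, 0.0]
force: [-0.5, -1.7, -0.7]
width: 0.0024
t: 10.75
position: [0.539, -0.1706, 0.1239]
tool_rot: [0.051, 0.999, -0.0, 0.0]
force: [-0.8, -0.5, -0.7]
width: 0.0212
[-0.00224356  0.57985451  0.30573357  1.87004566 -0.25234779  0.72319013
  1.91474397] [ 0.5413202  -0.17143999  0.12756756] [ 1.73329854 -1.54074691  1.87551125]
```

View pics/s7.png

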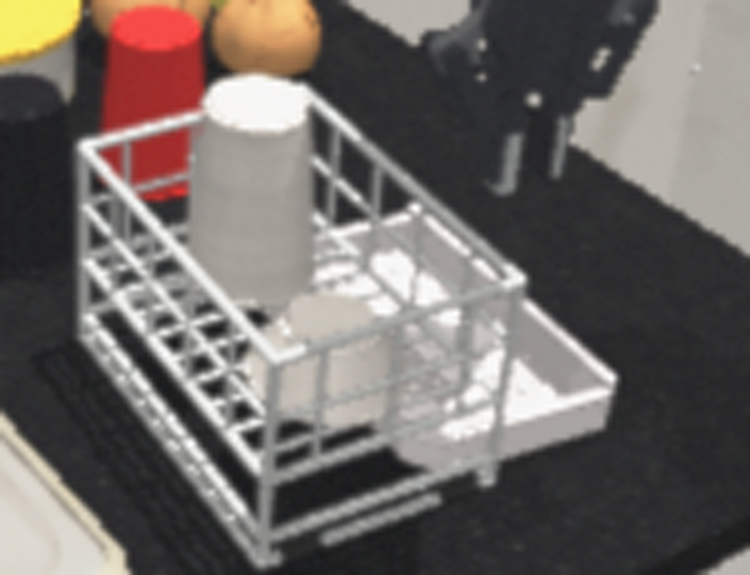

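```bash
python3 -m inch '[{"linear":[0,-20,-10],"angular":[0,0,0]},{"linear":[0,-25,-10],"angular":[0,0,0]},{"linear":[0,-25,-10],"angular":[0,0,0]},{"linear":[0,0,0],"angular":[0,0,7]},{"linear":[0,0,0],"angular":[0,0,7]},{"linear":[0,0,0],"angular":[0,0,7]},{"linear":[0,0,0],"angular":[0,0,7]},{"linear":[0,0,0],"angular":[0,0,7]},{"linear":[0,0,0],"angular":[0,0,7]},{"linear":[0,0,0],"angular":[0,0,7]}]' 0.5
python3 -m inch '[{"linear":[0,0,0],"angular":[0,0,7]},{"linear":[0,0,0],"angular":[0,0,7]},{"linear":[0,0,0],"angular":[0,0,7]},{"linear":[0,0,0],"angular":[0,0,7]},{"linear":[0,0,0],"angular":[0,0,7]},{"linear":[0,0,0],"angular":[0,0,6]},{"linear":[0,0,0],"angular":[0,7,0]},{"linear":[0,0,0],"angular":[0,7,0]},{"linear":[0,0,0],"angular":[0,7,0]},{"linear":[0,0,0],"angular":[0,7,0]}]'
python3 -m inch '[{"linear":[0,0,0],"angular":[0,6,0]},{"linear":[0,0,0],"angular":[0,6,0]},{"linear":[0,0,0],"angular":[0,0,0]},{"linear":[0,0,0],"angular":[0,0,0]},{"linear":[0,0,0],"angular":[0,0,0]},{"linear":[0,0,0],"angular":[0,0,0]},{"linear":[0,0,0],"angular":[0,0,0]},{"linear":[0,0,0],"angular":[0,0,0]},{"linear":[0,0,0],"angular":[0,0,0]},{"linear":[0,0,0],"angular":[0,0,0]}]'
python3 - <<'E'
from h import *
o=arm.get_obs();P=np.r_[o['position'],o['tool_rot']];np.save('w8.npy',P)
print(o['joints'],P,Ro.from_quat(P[3:]).as_matrix().round(3))
snap('scene','s8.png',(290,90,490,275),3.2);snap('wrist','w8.png')
E
```

```text
t: 11.63
position: [0.5321, -0.2401, 0.153]
tool_rot: [0.463, 0.886, 0.0, 0.0]
force: [0.4, -0.4, -0.7]
width: 0.0429
t: 12.47
position: [0.5329, -0.2405, 0.1543]
tool_rot: [0.719, 0.651, 0.183, -0.162]
force: [0.4, -0.1, -0.7]
width: 0.043
t: 13.3
position: [0.5323, -0.2398, 0.1526]
tool_rot: [0.697, 0.63, 0.254, -0.229]
force: [-0.2, -0.4, -0.3]
width: 0.0427
[ 0.36454362  0.82787405  0.42942357  1.58485969 -0.86599867  1.40907521
  1.06898808] [ 0.53228299 -0.23976059  0.1526178   0.69702073  0.63034449  0.25366165
 -0.22909319] [[ 0.077  0.995  0.065]
 [ 0.763 -0.1    0.639]
 [ 0.642  0.    -0.766]]
```

View pics/s8.png

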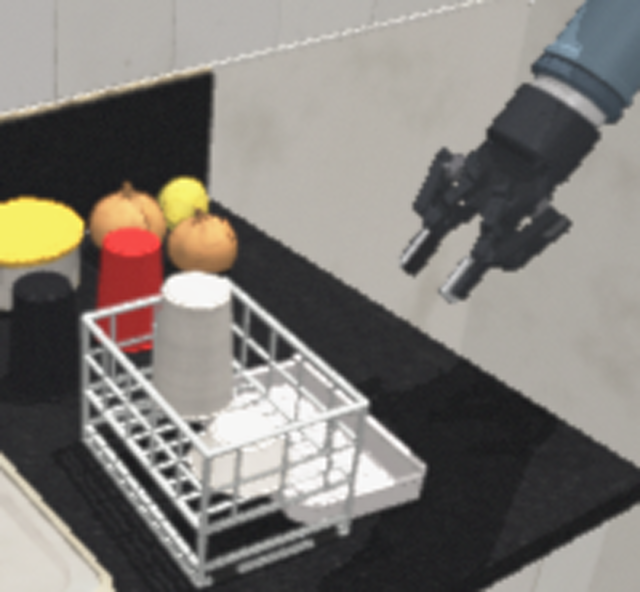

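View pics/w8.png

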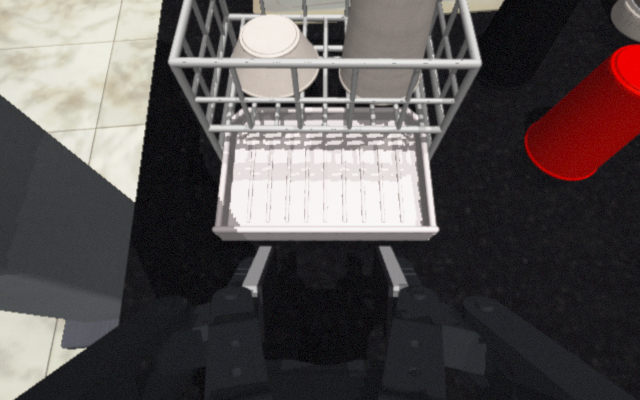

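```bash
python3 -m inch '[{"linear":[-13.2,0,15.8],"angular":[0,0,0]},{"linear":[-13.2,0,15.8],"angular":[0,0,0]},{"linear":[-13.2,0,15.8],"angular":[0,0,0]},{"linear":[-13.2,0,15.8],"angular":[0,0,0]},{"linear":[-13.2,0,15.8],"angular":[0,0,0]},{"linear":[-10,0,12],"angular":[0,0,0]},{"linear":[-3,0,3.5],"angular":[0,0,0]},{"linear":[0,0,0],"angular":[0,0,0]},{"linear":[5.4,0,4.5],"angular":[0,0,0]},{"linear":[5.4,0,4.5],"angular":[0,0,0]}]'
python3 -m inch '[{"linear":[3,0,2.5],"angular":[0,0,0]},{"linear":[0,0,0],"angular":[0,0,0]},{"linear":[0,0,0],"angular":[0,0,0]},{"linear":[0,0,0],"angular":[0,0,0]},{"linear":[0,0,0],"angular":[0,0,0]},{"linear":[0,0,0],"angular":[0,0,0]},{"linear":[0,0,0],"angular":[0,0,0]},{"linear":[0,0,0],"angular":[0,0,0]},{"linear":[0,0,0],"angular":[0,0,0]},{"linear":[0,0,0],"angular":[0,0,0]}]'
python3 - <<'E'
from h import *
o=arm.get_obs();P=np.r_[o['position'],o['tool_rot']];np.save('w9.npy',P)
print(P[:3],o['force'])
snap('scene','s9.png',(290,90,490,275),3.2);snap('wrist','w9.png')
E
```

```text
t: 14.23
position: [0.5341, -0.2264, 0.0303]
tool_rot: [0.697, 0.63, 0.254, -0.228]
force: [0.0, -0.6, 1.0]
width: 0.0427
t: 15.07
position: [0.5339, -0.2222, 0.0291]
tool_rot: [0.697, 0.63, 0.254, -0.229]
force: [-0.5, -0.1, 0.4]
width: 0.0426
[ 0.53385395 -0.22215877  0.02913482] [-0.50638705 -0.10572135  0.35940168]
```

View pics/s9.png

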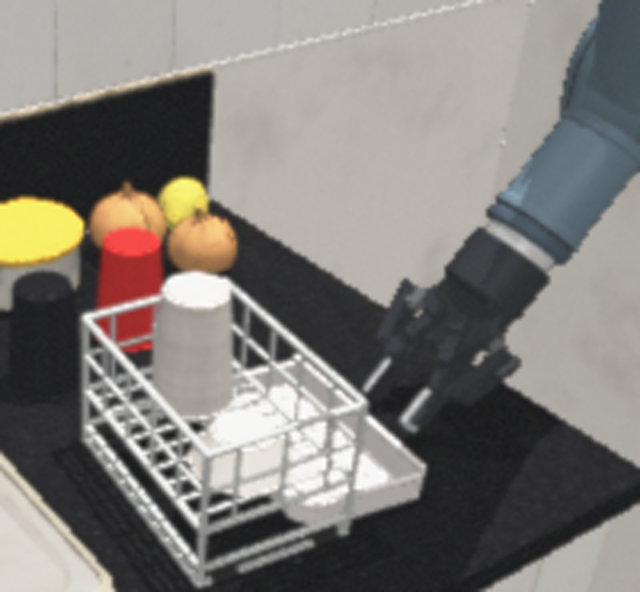

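View pics/w9.png

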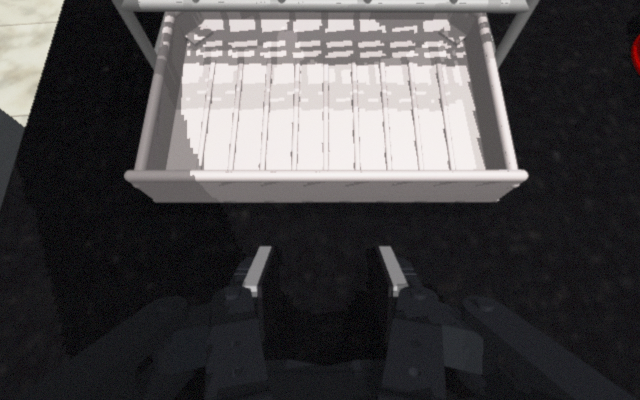

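```bash
python3 -m inch '[{"linear":[2.3,0,1.93],"angular":[0,0,0]},{"linear":[2.3,0,1.93],"angular":[0,0,0]},{"linear":[2.3,0,1.93],"angular":[0,0,0]},{"linear":[2.3,0,1.93],"angular":[0,0,0]},{"linear":[2.3,0,1.93],"angular":[0,0,0]},{"linear":[2.3,0,1.93],"angular":[0,0,0]},{"linear":[2.3,0,1.93],"angular":[0,0,0]},{"linear":[2.3,0,1.93],"angular":[0,0,0]},{"linear":[1.5,0,1.29],"angular":[0,0,0]},{"linear":[1.5,0,1.29],"angular":[0,0,0]}]'
python3 -m inch '[{"linear":[1.5,0,1.29],"angular":[0,0,0]},{"linear":[1.5,0,1.29],"angular":[0,0,0]},{"linear":[1.5,0,1.29],"angular":[0,0,0]},{"linear":[1.5,0,1.29],"angular":[0,0,0]},{"linear":[1.5,0,1.29],"angular":[0,0,0]},{"linear":[1.5,0,1.29],"angular":[0,0,0]},{"linear":[1.5,0,1.29],"angular":[0,0,0]},{"linear":[1.5,0,1.29],"angular":[0,0,0]},{"linear":[1.5,0,1.29],"angular":[0,0,0]},{"linear":[1.5,0,1.29],"angular":[0,0,0]}]'
python3 - <<'E'
from h import *
o=arm.get_obs();P=np.r_[o['position'],o['tool_rot']]
print(P[:3],o['force'])
snap('wrist','w10.png');snap('scene','s10.png',(290,90,490,275),3.2)
E
```

```text
t: 16.0
position: [0.5367, -0.194, 0.0292]
tool_rot: [0.697, 0.63, 0.254, -0.229]
force: [-0.4, -1.0, 0.3]
width: 0.0426
t: 16.83
position: [0.5387, -0.1744, 0.0289]
tool_rot: [0.697, 0.63, 0.254, -0.229]
force: [-0.3, -2.2, 0.7]
width: 0.0423
[ 0.53874768 -0.1744363   0.02892123] [-0.25623601 -2.23403468  0.67921291]
```

View pics/w10.png

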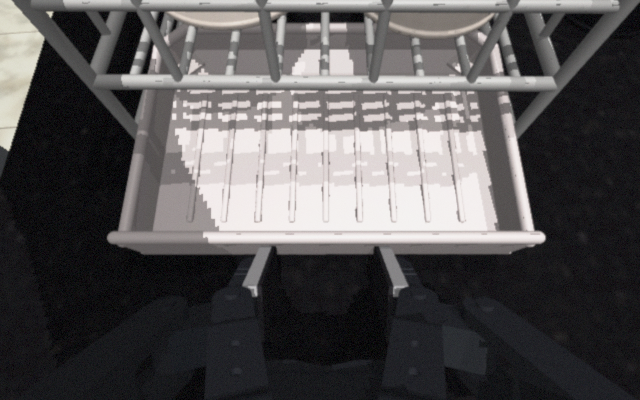

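View pics/s10.png

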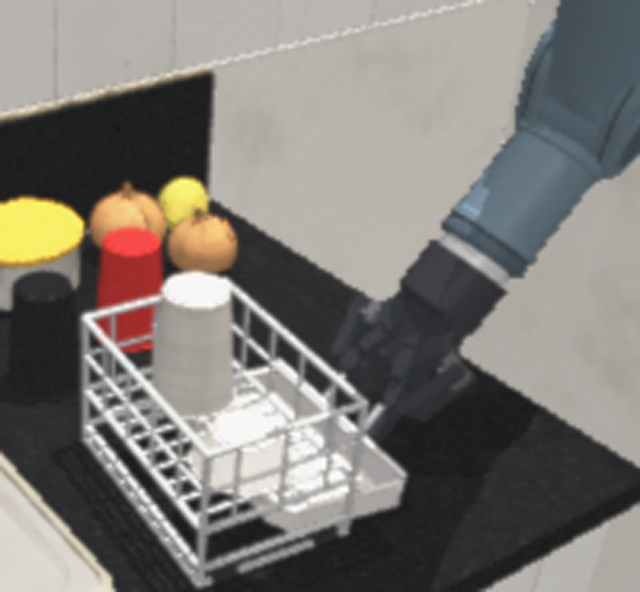

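```bash
python3 -m inch '[{"linear":[1.5,0,1.29],"angular":[0,0,0]},{"linear":[1.5,0,1.29],"angular":[0,0,0]},{"linear":[1.5,0,1.29],"angular":[0,0,0]},{"linear":[1.5,0,1.29],"angular":[0,0,0]},{"linear":[1.5,0,1.29],"angular":[0,0,0]},{"linear":[1.5,0,1.29],"angular":[0,0,0]},{"linear":[1.5,0,1.29],"angular":[0,0,0]},{"linear":[1.5,0,1.29],"angular":[0,0,0]},{"linear":[1.5,0,1.29],"angular":[0,0,0]},{"linear":[1.5,0,1.29],"angular":[0,0,0]}]'
python3 - <<'E'
from h import *
o=arm.get_obs();P=np.r_[o['position'],o['tool_rot']]
print(P[:3],o['force'])
snap('wrist','w11.png');snap('scene','s11.png',(290,90,490,275),3.2)
E
```

```text
t: 17.77
position: [0.5407, -0.1545, 0.0286]
tool_rot: [0.697, 0.63, 0.254, -0.229]
force: [1.2, -1.0, -0.1]
width: 0.0426
[ 0.54066899 -0.15449513  0.02855324] [ 1.18625489 -0.95980515 -0.05467909]
```

View pics/w11.png

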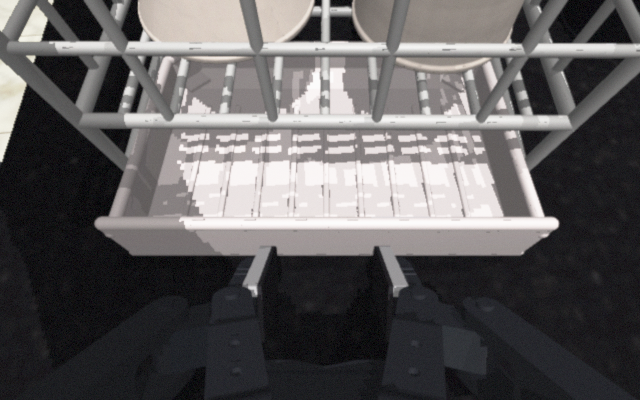

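View pics/s11.png

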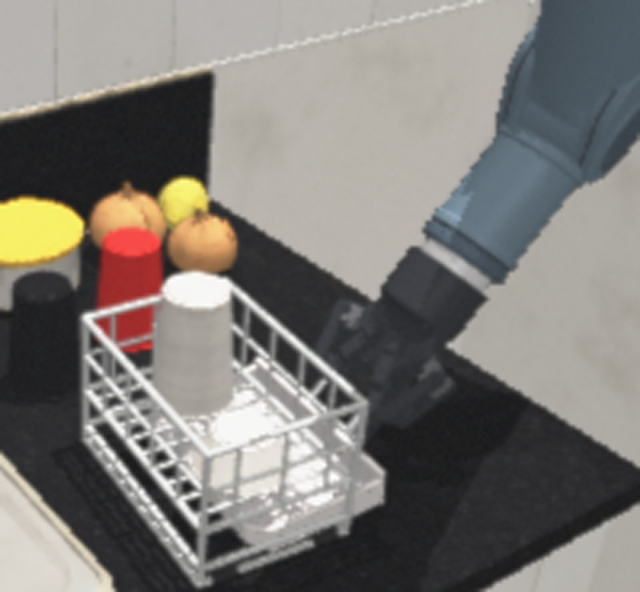

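```bash
python3 -m inch '[{"linear":[1.7,0,1.0],"angular":[0,0,0]},{"linear":[1.7,0,1.0],"angular":[0,0,0]},{"linear":[1.7,0,1.0],"angular":[0,0,0]},{"linear":[1.7,0,1.0],"angular":[0,0,0]},{"linear":[1.7,0,1.0],"angular":[0,0,0]},{"linear":[1.7,0,1.0],"angular":[0,0,0]},{"linear":[1.5,0,1.29],"angular":[0,0,0]},{"linear":[1.5,0,1.29],"angular":[0,0,0]},{"linear":[1.5,0,1.29],"angular":[0,0,0]},{"linear":[1.5,0,1.29],"angular":[0,0,0]}]'
python3 - <<'E'
from h import *
o=arm.get_obs();P=np.r_[o['position'],o['tool_rot']]
print(P[:3],o['force'])
snap('wrist','w12.png');snap('scene','s12.png',(290,90,490,275),3.2)
E
```

```text
t: 18.7
position: [0.5427, -0.1352, 0.0305]
tool_rot: [0.697, 0.63, 0.254, -0.229]
force: [0.4, -1.3, 0.1]
width: 0.0424
[ 0.54272552 -0.13523389  0.03051078] [ 0.39971559 -1.26952771  0.10462183]
```

View pics/w12.png

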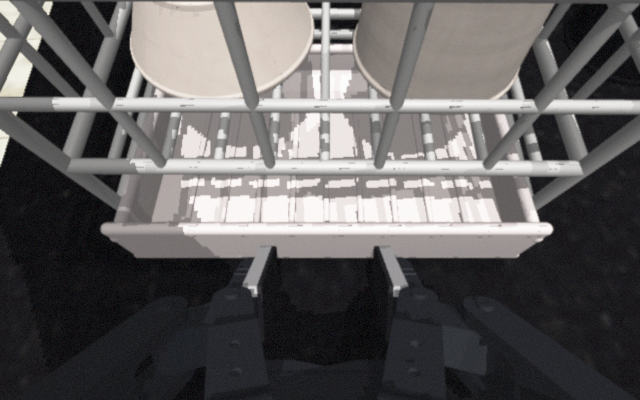

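View pics/s12.png

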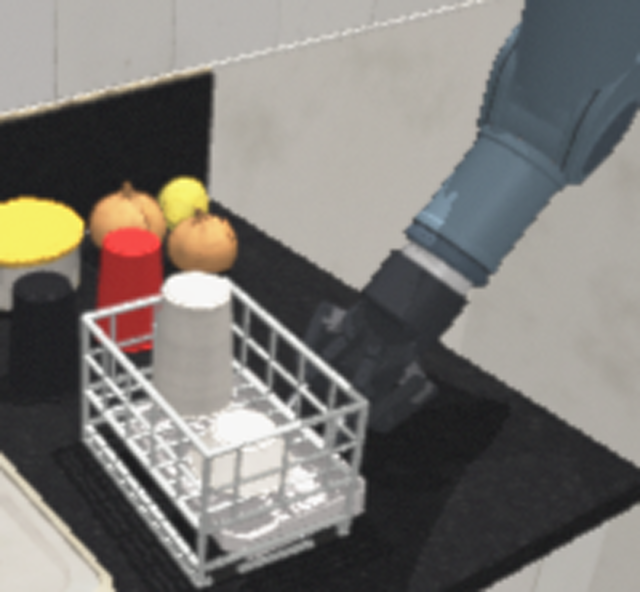

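```bash
python3 -m inch '[{"linear":[1.5,0,1.25],"angular":[0,0,0]},{"linear":[1.5,0,1.25],"angular":[0,0,0]},{"linear":[1.5,0,1.25],"angular":[0,0,0]},{"linear":[1.5,0,1.25],"angular":[0,0,0]},{"linear":[1.5,0,1.25],"angular":[0,0,0]},{"linear":[1.5,0,1.25],"angular":[0,0,0]},{"linear":[1.5,0,1.25],"angular":[0,0,0]},{"linear":[0.8,0,0.65],"angular":[0,0,0]},{"linear":[0.8,0,0.65],"angular":[0,0,0]},{"linear":[0,0,0],"angular":[0,0,0]}]'
python3 - <<'E'
from h import *
o=arm.get_obs();P=np.r_[o['position'],o['tool_rot']]
print(P[:3],o['force'])
snap('wrist','w13.png');snap('scene','s13.png',(290,90,490,275),3.2)
E
```

```text
t: 19.63
position: [0.5443, -0.1194, 0.0307]
tool_rot: [0.697, 0.63, 0.254, -0.229]
force: [-0.5, -0.2, -0.4]
width: 0.0428
[ 0.54432324 -0.11943125  0.03066384] [-0.47971548 -0.17779403 -0.42195655]
```

View pics/w13.png

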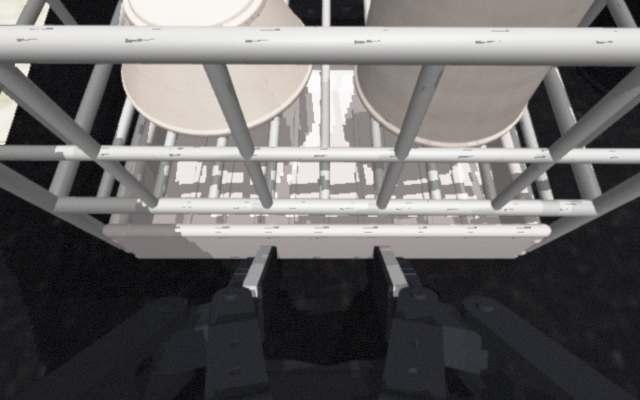

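View pics/s13.png

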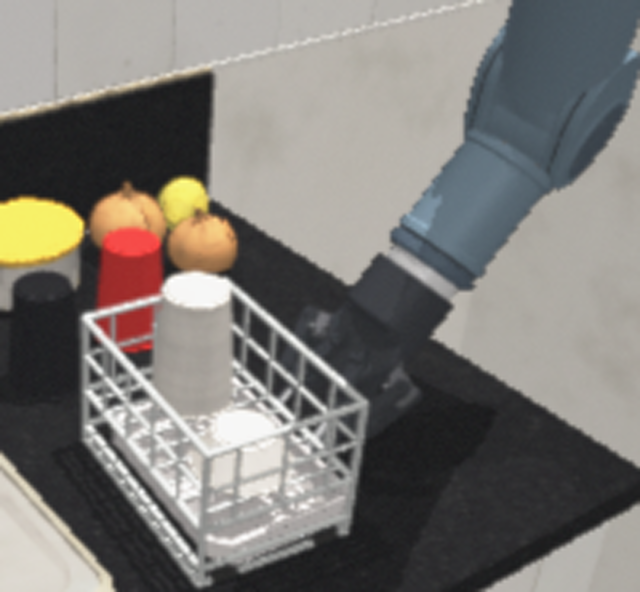

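```bash
python3 -m inch '[{"linear":[0.75,0,0.63],"angular":[0,0,0]},{"linear":[0.75,0,0.63],"angular":[0,0,0]},{"linear":[0.75,0,0.63],"angular":[0,0,0]},{"linear":[0.75,0,0.63],"angular":[0,0,0]},{"linear":[0.75,0,0.63],"angular":[0,0,0]},{"linear":[0.38,0,0.32],"angular":[0,0,0]},{"linear":[0,0,0],"angular":[0,0,0]},{"linear":[0,0,0],"angular":[0,0,0]},{"linear":[0,0,0],"angular":[0,0,0]},{"linear":[0,0,0],"angular":[0,0,0]}]'
python3 - <<'E'
from h import *
o=arm.get_obs();P=np.r_[o['position'],o['tool_rot']]
print(P[:3],o['force'])
snap('wrist','w14.png');snap('scene','s14.png',(300,160,450,275),5)
E
```

```text
t: 20.57
position: [0.5448, -0.1142, 0.0307]
tool_rot: [0.697, 0.63, 0.254, -0.229]
force: [-0.4, -0.2, 0.1]
width: 0.0427
[ 0.54484829 -0.11416329  0.03066669] [-0.43098511 -0.17399261  0.08178019]
```

View pics/w14.png

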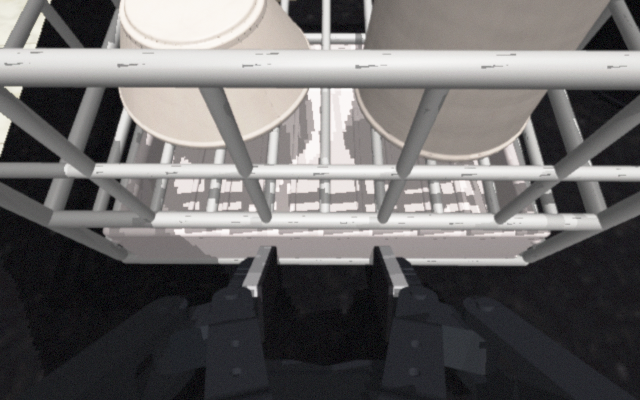

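View pics/s14.png

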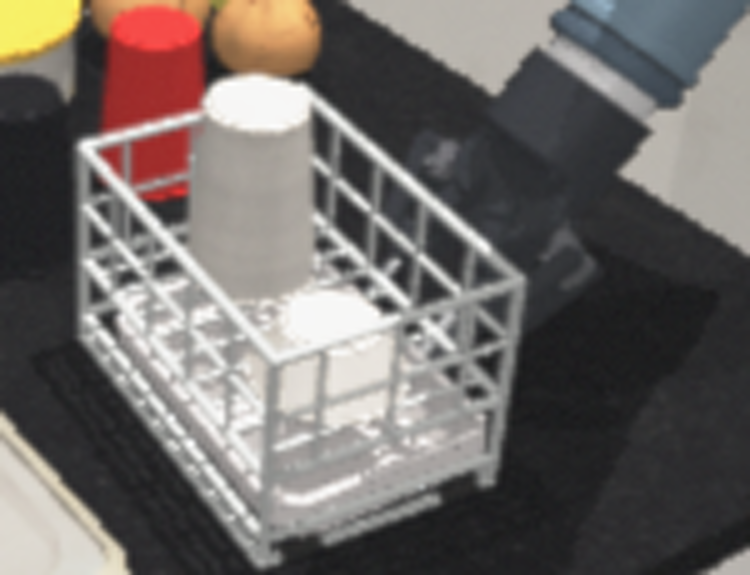

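```bash
python3 - <<'E'
from h import *
crop('w14.png','w14c.png',(80,200,340,300),3)
crop('w14.png','w14d.png',(320,200,620,300),2.6)
E
```

```text
(no output)
```

View pics/w14c.png

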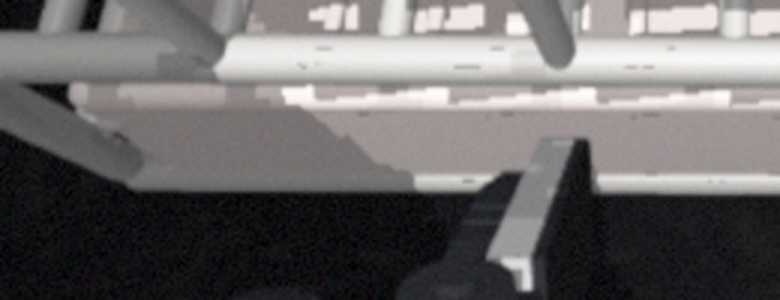

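View pics/w14d.png

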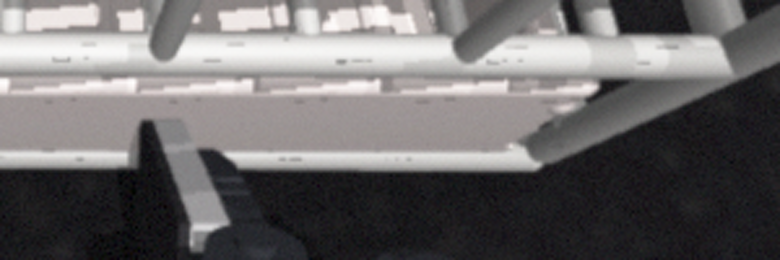

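```bash
python3 - <<'E'
from h import *
o=arm.get_obs();P=np.r_[o['position'],o['tool_rot']]
y=np.radians(84.2);ex=np.array([np.cos(y),np.sin(y)]);ey=np.array([-ex[1],ex[0]])
w=lambda x,yy,z:np.r_[np.array([.552,-.0305])+x*ex+yy*ey,z]
for n,a in dict(sill_mid=(-.0655,0,.003),basket_low=(-.0655,0,.055),rim=(-.0655,0,.125),drop=(-.0605,0,.03),drop2=(-.0625,0,.03),ride=(-.0625,0,.037),ride2=(-.066,0,.037)).items(): print(n,wproj(P,w(*a)).round(1))
E
python3 - <<'E'
from h import *
crop('w14.png','w14e.png',(270,30,380,280),2.4)
E
```

```text
sill_mid [323.6 260.6]
basket_low [323.  223.6]
rim [320.7  76.1]
drop [323.4 233. ]
drop2 [323.4 237.5]
ride [323.3 232.1]
ride2 [323.3 240.5]
```

View pics/w14e.png

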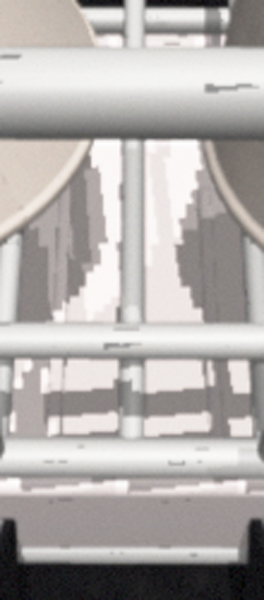

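```bash
python3 -m inch '[{"linear":[0.38,0,0.32],"angular":[0,0,0]},{"linear":[0.38,0,0.32],"angular":[0,0,0]},{"linear":[0.38,0,0.32],"angular":[0,0,0]},{"linear":[0.38,0,0.32],"angular":[0,0,0]},{"linear":[0.38,0,0.32],"angular":[0,0,0]},{"linear":[0,0,0],"angular":[0,0,0]},{"linear":[0,0,0],"angular":[0,0,0]},{"linear":[0,0,0],"angular":[0,0,0]},{"linear":[0,0,0],"angular":[0,0,0]},{"linear":[0,0,0],"angular":[0,0,0]}]'
python3 - <<'E'
from h import *
o=arm.get_obs();P=np.r_[o['position'],o['tool_rot']]
print(P[:3],o['force'])
snap('wrist','w15.png');crop('full_w15.png','w15e.png',(80,190,380,290),2.6)
snap('scene','s15.png',(300,160,450,275),5)
E
```

```text
t: 21.5
position: [0.5451, -0.1118, 0.0306]
tool_rot: [0.697, 0.63, 0.254, -0.229]
force: [0.2, -0.0, -0.1]
width: 0.0425
[ 0.54508928 -0.1117904   0.03062083] [ 0.22027549 -0.00647796 -0.05483414]
```

View pics/w15e.png

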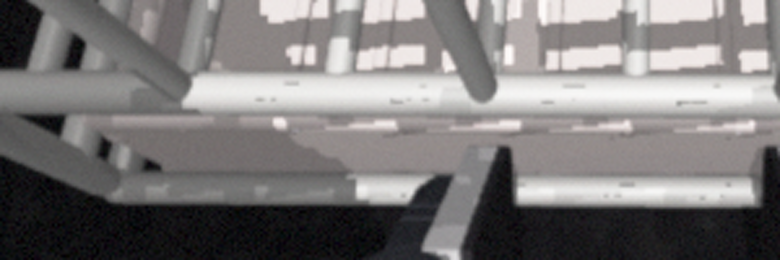

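View pics/s15.png

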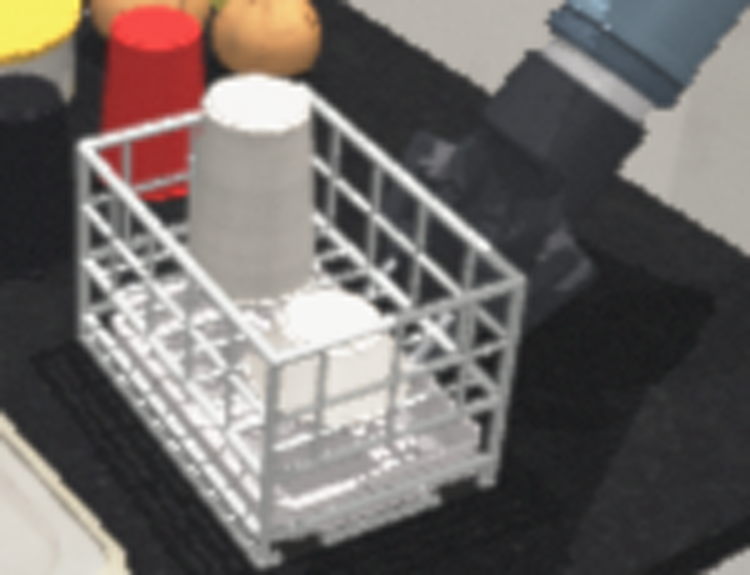

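```bash
python3 -m inch '[{"linear":[-4,0,-3.4],"angular":[0,0,0]},{"linear":[-8,0,-6.8],"angular":[0,0,0]},{"linear":[-12,0,-10],"angular":[0,0,0]},{"linear":[-12,0,-10],"angular":[0,0,0]},{"linear":[0,0,-20],"angular":[0,0,0]},{"linear":[0,0,-30],"angular":[0,0,0]},{"linear":[0,0,-20],"angular":[0,0,0]},{"linear":[0,0,0],"angular":[0,0,0]},{"linear":[0,0,0],"angular":[0,0,0]},{"linear":[0,0,0],"angular":[0,0,0]}]'
python3 - <<'E'
from h import *
o=arm.get_obs();P=np.r_[o['position'],o['tool_rot']];np.save('w16.npy',P)
print(P[:3],o['force'])
snap('wrist','w16.png');crop('full_w16.png','w16e.png',(150,0,510,240),2.2)
snap('scene','s16.png',(300,160,450,275),5);snap('top','t16.png')
E
```

```text
t: 22.43
position: [0.5354, -0.2034, 0.0835]
tool_rot: [0.697, 0.63, 0.254, -0.23]
force: [0.1, 0.3, -0.3]
width: 0.0427
[ 0.53535981 -0.20343541  0.0835365 ] [ 0.11182529  0.3486934  -0.28954447]
```

View pics/w16e.png

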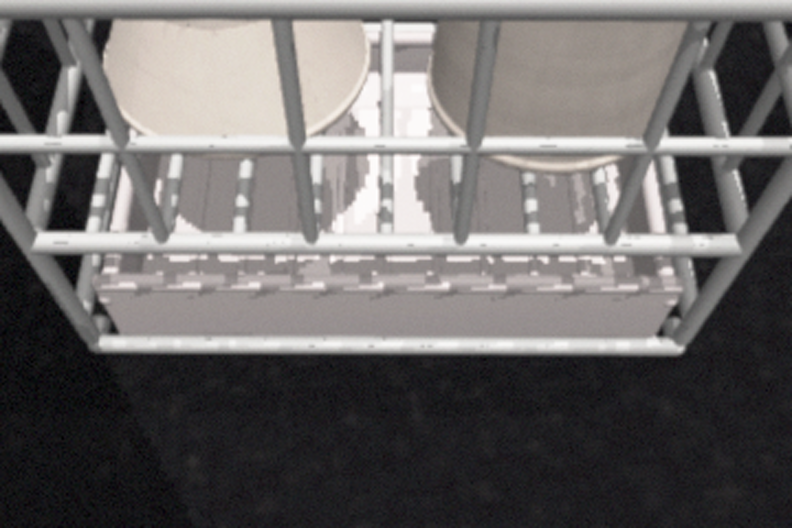

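View pics/s16.png

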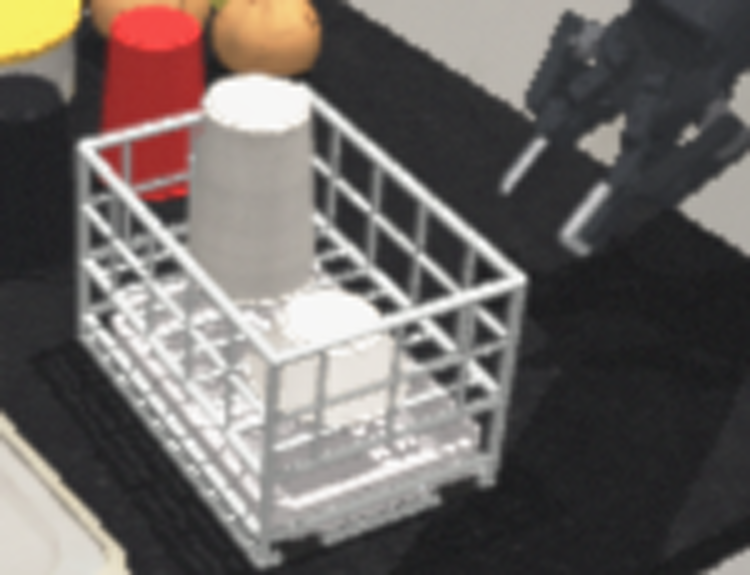

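View pics/t16.png

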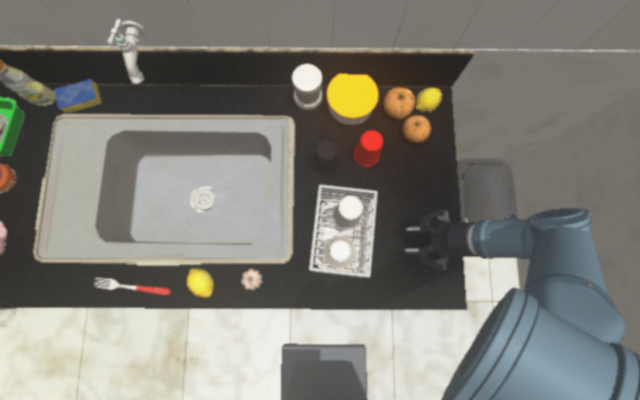

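```bash
python3 - <<'E'
from h import *
P=np.load('w16.npy')
y=np.radians(84.2);ex=np.array([np.cos(y),np.sin(y)]);ey=np.array([-ex[1],ex[0]])
c=np.array([.552,-.0305])
w=lambda x,yy,z:np.r_[c+x*ex+yy*ey,z]
for n,a in dict(sill=(-.0655,0,.003),sillL=(-.0655,.0965,.003),sillR=(-.0655,-.0965,.003),low=(-.0655,0,.055),rim=(-.0655,0,.125),dropTop=(-.060,0,.03),rideTop=(-.060,0,.037),dropTopL=(-.06,.09,.03),dropTopR=(-.06,-.09,.03)).items():
    q=wproj(P,w(*a));print(n,q.round(1),'crop',((q-[150,0])*2.2).round(0))
crop('full_w16.png','w16L.png',(180,100,330,170),5)
crop('full_w16.png','w16R.png',(330,100,480,170),5)
E
```

```text
sill [324.7 158.2] crop [384. 348.]
sillL [193.2 158.4] crop [ 95. 349.]
sillR [456.3 158. ] crop [674. 348.]
low [324.5 112.8] crop [384. 248.]
rim [324.    3.6] crop [383.   8.]
dropTop [324.6 130.1] crop [384. 286.]
rideTop [324.5 123.7] crop [384. 272.]
dropTopL [190.1 130.3] crop [ 88. 287.]
dropTopR [459.2 129.9] crop [680. 286.]
```

View pics/w16L.png

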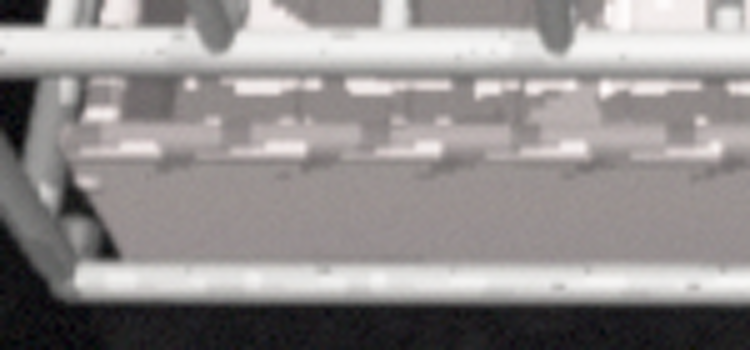

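View pics/w16R.png

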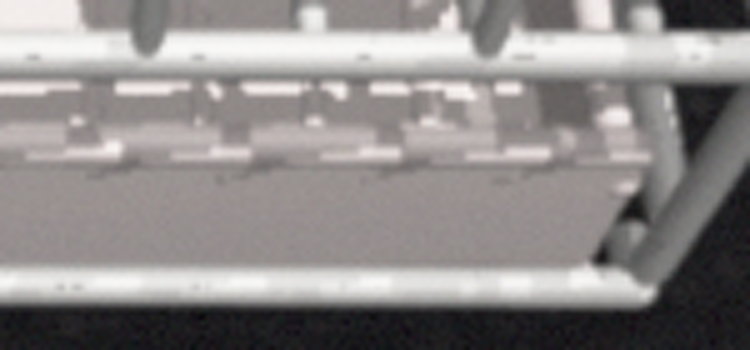

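```bash
python3 -c "
from station import arm
print(arm.hand_in(), arm.get_obs()['t'])"
```

```text
the job is handed in; nothing more can be done
the job is handed in; nothing more can be done
```

The tray is in under the drainer, dropped flat behind the front wire. I handed the job in at about 23 s of the 67 s allowed.

**What I did:** I gripped the tray's front wall, raised it 9 mm, turned it about 6° to line up with the drainer and fed its nose over the front wire. Then I let go, tilted the tool back 40° and pushed the front wall with two fingertips until the tray dropped in. The push readings never went above about 2.3 N.

**Last checks:**
- **Tray:** The wrist picture shows the whole front wire clear in front of the tray wall, the same at both ends. The wall's top edge is at row 133. I predicted row 130 for a dropped tray and 124 for one still riding on the wire, and the front wire itself showed about 1.5 rows off its prediction. The tray sits about 1 to 2 mm towards the front, within the 2.5 mm play. I judged the nose flat from this and from the scene picture rather than measuring it directly.
- **Drainer and other things:** The drainer's corners are at the same scene-camera pixels as at the start. The tumbler and bowl are still standing, and the garlic and lemon are where they were.
- **Robot:** The gripper is clear of everything, with force readings near zero.

**Disagreement:** The camera estimates of the drainer's angle ranged from 82.7° to 84.5°. I used 84.2°, and the tray went in without jamming.

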